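# Stand the line tablet up on its kickstand

## Task

The tablet by the feeder machine is parked in its dock. While it is still sitting in the dock, swing the kickstand on its back fully out, until it stands square to the tablet; then lift the tablet out by its top handle, set it down gently in the middle of the square rubber mat and leave it standing upright on its bottom edge and open kickstand.

Things in the scene. Friction and masses are not known exactly. Their poses are not given: they have to be found in the camera images.
- tablet: Loose black tablet, 174 mm wide (y), 118 mm high, 0.5 kg, leaning back 12 degrees as built, handle on top. Origin: middle of its 16 mm deep bottom bar, underside. x points out of its back, the kickstand side (at the start roughly away from the robot), z up. It starts in a fixed steel dock, 190 x 50 mm, its underside 10 mm above the bench; it lifts straight up out, clear after 75 mm.
- handle (a point): Centre of the grip handle on the tablet's top edge: an upright flat block 12 mm thick (along the tablet's x), 36 mm wide (y). It goes on 15 mm above this point and at least 22 mm below it. The point lies 145 mm above the tablet's underside, 21 mm along +x from its origin. Axes as the tablet's.
- post (a point): Grip point on the kickstand's upright round end post (12 mm thick, 150 mm long, its foot level with the tablet's underside); 15 mm below its top. Post axis 76 mm from the vertical hinge, which is at tablet x = 34 mm, y = 0; a plate 50 mm high joins them. Folded it points along tablet +y; it swings to +x, stop at 92 degrees, starts 17 to 34 degrees open, stays where left (under 1 N). Own y axis: hinge to post.
- mat: Square black rubber mat fixed to the bench, 220 x 220 mm, 3 mm thick, to the left or right of the dock. Origin at the centre of its underside, on the bench; x and y along its edges, z up.
Not all that is in view belongs to the job. Of the things shaped like the tablet, the black one is meant.

How it is judged:
By the outcome, as a careful person would: the job done as asked, in the order asked, and still so for the second after the job is handed in, with the robot touching nothing.
It also fails if it takes over 58 s, if anything falls off the work surface, if the arm or the gripper's body presses on something with over 40 N, if the wrist force passes 120 N, or if a joint passes its speed limit or range.

## Robot

A 7-joint arm with a two-finger parallel gripper is mounted at the origin on the work surface. World frame = base frame: x ahead of the robot, y to its left, z up, the work surface at z = 0. Lengths are in m, angles in degrees, forces in N, time in s.
With the tool pointing down it reaches from about 0.425 to 0.875 m from the base axis. Payload 4.7 kg.
Tool frame: the origin (TCP) lies at the very end of the fingers, on their centre line; the grasp point (between the pads) lies 19 mm behind it; z points along the fingers, x is the direction in which the jaws open and shut, and the axes are right-handed (so a half turn about z gives the same grasp; the last joint's range is limited). The gripper opens to 87 mm and grips with 3 to 60 N. Pads are 19 mm wide; open, the fingers measure 117 mm over their backs; the gripper's body (75 mm by 190 mm) begins 51 mm behind the grasp point.
Start: joints at [-71.098, 18.392, -4.016, 83.108, 1.295, 78.541, -3.26], TCP at [0.202, 0.618, 0.19] pointing down, gripper open.
Joint ranges: [-163.93, 163.93], [-17.29, 119.83], [-79.2, 71.16], [3.27, 140.29], [-89.18, 269.18], [5.43, 117.66], [-154.24, 154.24]. Speed limits (degrees/s): [147.25, 147.25, 180, 180, 180, 180, 180].

## Interface

Orientations are given as [roll, pitch, yaw] about the fixed x, y, z axes, in that order (R = Rz(yaw) Ry(pitch) Rx(roll)).
In Python, from cell import sensors, vision, env gives the robot as it stands.
- The arm moves only by the shell command python3 -m inch 'ROWS' [OPENING] [FORCE]. ROWS is a JSON object of lists of equal length, an entry for each row: "dp": the shift along the tool's x, y, z in m, a list of three; "turn": the turn about the tool's z in degrees. A call has 1 to 8 rows; each row shifts and turns the commanded pose from where the row before left it, along the tool's axes as they then stand; what a row does not reach is not made up. A row lasts 1/8 s, in which the tool goes at most 62.5 mm and 10.7 degrees, less where a joint would pass 70% of its speed; a pose out of reach is approached as far as the arm can. A call is refused whole if a number of a shift passes 0.0625 or a number of a turn 10.7, either way. A call with a gripper value outside its range is refused whole. OPENING is the closure, from -1 (fully open) to 1 (shut), set as the call begins (- or left out, the last holds). The fingers move at their own pace and stop on an object; FORCE is the grip in N (left out, the last holds). Time passes only in rows, so rows that do not move let the fingers close. It gives the time, the measured TCP pose, the force and the opening at its end, in the units of the state.
- sensors.get_obs(): the state, without advancing time (a new reading comes with each control period).
- vision.read_camera(name): name is "side" or "top"; returns the picture (480x640x3 uint8, blue, green, red); there is no depth.
- vision.get_calibration(name): a dict with "K" (3x3 intrinsics, pixels), "k1" (the pictures are not rectified: a ray, as slopes to the right and down, at radius r is drawn at 1 + k1 r^2 times it, then the intrinsics apply), "pose" (4x4, takes a point from camera to world coordinates). Camera axes: x right, y down, z forward; pixel columns grow to the right and rows downward; lengths in m; the calibration is good to about 2 mm. A picture is of the moment at which its call begins. get_calibration takes no time and is no camera call.
- env.sign_off(): hands the job in, once; it reports no verdict.
The state is a dict: "time_s": time; "qpos": joint angles; "joint_velocities": joint speeds; "effort": joint torques, N m; "tool_pos": TCP position; "tool_rot": TCP orientation; "force": force on the tool from outside, world axes, zero at the start; "wrist_torque": the same for the moment, N m; "grip_width": finger opening in m.
Only numpy, scipy, OpenCV 4.12 (cv2) and the standard library are available. Lean on these libraries where they do the work, as an engineer would, in place of code of your own. Each camera call takes 0.05 s, during which the arm holds its last target.

## Working session

There is one attempt and no reset: what is moved stays moved. The work goes in short steps, Python scripts to look and compute and a shell command to move; the robot and the scene stay as the last step left them, time stands still between calls to the robot, and variables do not carry over. Pictures are saved under pics/ and viewed, and the job is handed in when it is done.

```bash
ls; mkdir -p pics
python3 - <<'E'
from cell import sensors, vision, env
import cv2
for n in("side","top"):
    cv2.imwrite(f"pics/{n}0.png",vision.read_camera(n))
    c=vision.get_calibration(n);print(n,c)
o=sensors.get_obs();print(o)
E
```

```text
pics
side {'K': array([[489.53295036,   0.        , 319.67666923],
       [  0.        , 489.53295036, 236.3404707 ],
       [  0.        ,   0.        ,   1.        ]]), 'k1': -0.10190010677941526, 'pose': array([[ 0.99880353, -0.02757091,  0.04039014,  0.4018061 ],
       [-0.04722207, -0.75844582,  0.65002309, -0.84896998],
       [ 0.012712  , -0.65115266, -0.75884031,  0.98510287],
       [ 0.        ,  0.        ,  0.        ,  1.        ]])}
top {'K': array([[516.16608423,   0.        , 319.15063165],
       [  0.        , 516.16608423, 235.24697914],
       [  0.        ,   0.        ,   1.        ]]), 'k1': -0.08858439597325998, 'pose': array([[-0.06663839, -0.97383455,  0.21726847,  0.17906886],
       [-0.99777527,  0.06461129, -0.01642864, -0.07559952],
       [ 0.00196078, -0.21787988, -0.97597362,  1.32627105],
       [ 0.        ,  0.        ,  0.        ,  1.        ]])}
{'time_s': 0.1, 'qpos': array([-71.09732405,  18.43478859,  -4.01494476,  83.16725253,
         1.2960169 ,  78.54156513,  -3.25929314]), 'joint_velocities': array([ 0.0541586 , -0.02740217,  0.03942254, -0.14119111,  0.03508564,
        0.10112579,  0.11524631]), 'effort': array([ 3.84575605e-05, -4.92572486e+01, -4.05776035e-01, -3.13398957e+01,
       -6.41905074e-02,  3.94690165e-02,  7.12013002e-05]), 'tool_pos': array([0.20177572, 0.61730982, 0.18877692]), 'tool_rot': array([1.79993353e+02, 9.83202577e-02, 7.19072512e+01]), 'force': array([ 0.0085726 , -0.09575643,  0.07568831]), 'wrist_torque': array([ 0.00652272, -0.01359358,  0.03990306]), 'grip_width': 0.08683389707402712}
```

View pics/side0.png

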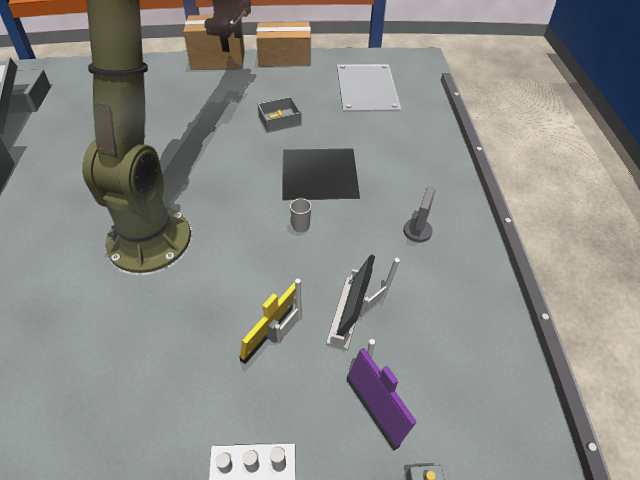

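View pics/top0.png

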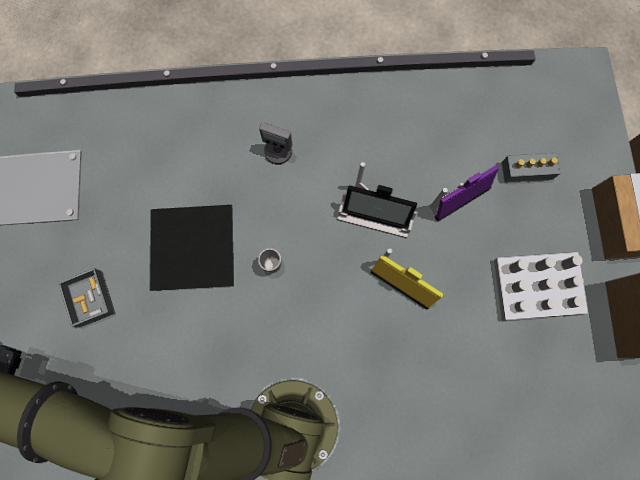

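Run:
```python
import cv2
a=cv2.imread("pics/top0.png");cv2.imwrite("pics/topz.png",cv2.resize(a[145:255,320:460],None,fx=5.5,fy=5.4,interpolation=cv2.INTER_CUBIC))
a=cv2.imread("pics/side0.png");cv2.imwrite("pics/sidez.png",cv2.resize(a[240:360,310:420],None,fx=5,fy=5,interpolation=cv2.INTER_CUBIC))
```

```text
(no output)
```

View pics/topz.png

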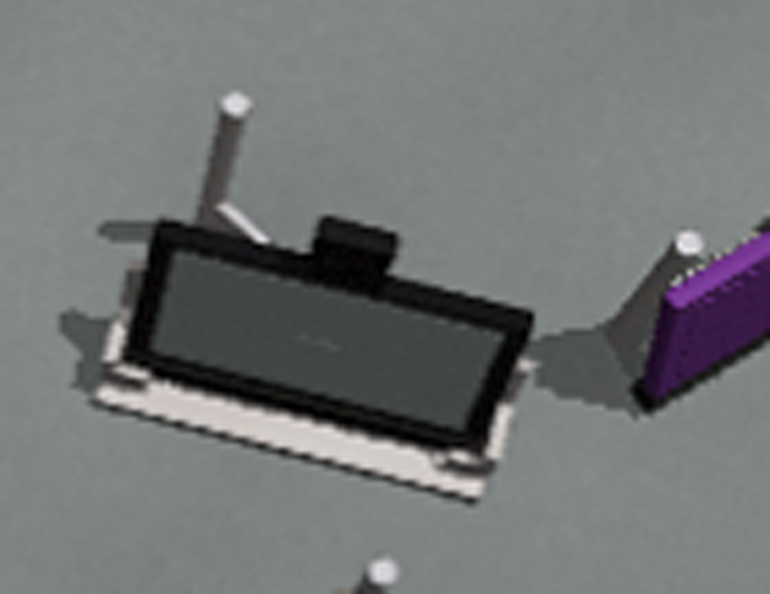

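View pics/sidez.png

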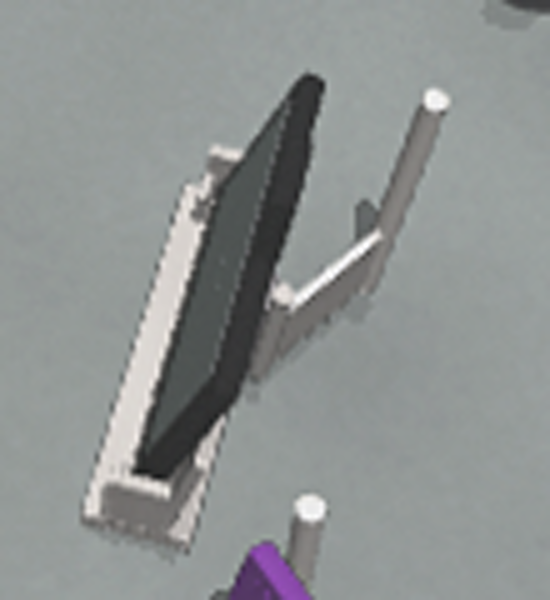

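```bash
cat > h.py <<'E'
import numpy as np, cv2
from cell import sensors, vision, env
from scipy.spatial.transform import Rotation as R
def ray(n,p):
    c=vision.get_calibration(n);D=np.array([c['k1'],0,0,0,0.])
    u=cv2.undistortPoints(np.array([[p]],float),c['K'],D)[0,0]
    P=c['pose'];d=P[:3,:3]@np.r_[u,1];return P[:3,3],d/np.linalg.norm(d)
def plane(n,p,z):
    o,d=ray(n,p);return o+d*(z-o[2])/d[2]
def tri(p1,p2):
    o,d=ray("top",p1);q,e=ray("side",p2)
    s=np.linalg.lstsq(np.c_[d,-e],q-o,rcond=None)[0]
    a=o+d*s[0];b=q+e*s[1];return (a+b)/2,np.linalg.norm(a-b)
def proj(n,X):
    c=vision.get_calibration(n);T=np.linalg.inv(c['pose']);D=np.array([c['k1'],0,0,0,0.])
    return cv2.projectPoints(np.atleast_2d(X).astype(float),cv2.Rodrigues(T[:3,:3])[0],T[:3,3],c['K'],D)[0][:,0]
E
python3 - <<'E'
from h import *
z=lambda x,y:(320+x/5.5-.4,145+y/5.4-.4)
s=lambda x,y:(310+x/5-.4,240+y/5-.4)
post=tri(z(235,104),s(435,100));print("post",post,plane("top",z(235,104),.16),plane("side",s(435,100),.16))
for h in [(320,217),(398,237),(393,262),(315,242)]:print("handle",plane("top",z(*h),.17))
a,b=plane("top",z(97,402),0),plane("top",z(475,500),0);print("dock front",a,b,np.linalg.norm(a-b),np.degrees(np.arctan2(*(b-a)[[1,0]])))
a,b=plane("top",z(165,222),.127),plane("top",z(535,315),.127);print("tab top",a,b,np.linalg.norm(a-b),np.degrees(np.arctan2(*(b-a)[[1,0]])))
# mat
im=cv2.imread("pics/top0.png");m=(im[195:300,140:245].max(2)<45).astype(np.uint8)
c=max(cv2.findContours(m,0,2)[0],key=cv2.contourArea);r=cv2.minAreaRect(c);print(r)
bx=cv2.boxPoints(r)+[140,195]
pts=np.array([plane("top",p,.003) for p in bx]);print(pts,pts.mean(0),[np.linalg.norm(pts[i]-pts[i-1]) for i in range(4)],[np.degrees(np.arctan2(*(pts[i]-pts[i-1])[[1,0]])) for i in range(4)])
E
```

```text
post (array([ 0.60844676, -0.21057456,  0.15564186]), np.float64(0.00037659015451853555)) [ 0.60664998 -0.21008821  0.16      ] [ 0.60755175 -0.21385814  0.16      ]
handle [ 0.54867436 -0.2407543   0.17      ]
handle [ 0.53745346 -0.27324934  0.17      ]
handle [ 0.5262743  -0.26998388  0.17      ]
handle [ 0.53745793 -0.23755769  0.17      ]
dock front [ 0.51507344 -0.14871709  0.        ] [ 0.45391099 -0.32608846  0.        ] 0.18762049094508848 -109.0255796752764
tab top [ 0.56449372 -0.17803274  0.127     ] [ 0.51044383 -0.337496    0.127     ] 0.1683743532653906 -108.72403013153816
((50.51423645019531, 52.526641845703125), (83.26689147949219, 83.23987579345703), 88.45184326171875)
[[0.5815688  0.3561014  0.003     ]
 [0.57234212 0.13132898 0.003     ]
 [0.3493267  0.13220777 0.003     ]
 [0.35690172 0.3491211  0.003     ]] [0.46503483 0.24218982 0.003     ] [np.float64(0.22477549728509538), np.float64(0.22496171072508658), np.float64(0.22301715311502188), np.float64(0.21704555615667886)] [np.float64(1.7795798624948576), np.float64(-92.35061544430394), np.float64(179.77422788569785), np.float64(87.99993648670086)]
```

```bash
cat >> h.py <<'E'
def plan(target,yaw,n,start=None):
    o=sensors.get_obs();p=np.array(o['tool_pos']);y0=o['tool_rot'][2]
    if start is not None:p,y0=np.array(start[:3]),start[3]
    t=-((yaw-y0+180)%360-180)
    d=(np.array(target)-p)/n;out=[]
    for i in range(n):
        a=np.radians(y0-t*i/n);c,s=np.cos(a),np.sin(a)
        out.append([round(float(v),3) for v in (d[0]*c+d[1]*s,d[0]*s-d[1]*c,-d[2])])
    print("turn",round(t/n,2));
    for i in range(0,n,8):print(out[i:i+8])
E
python3 - <<'E'
from h import *
print(sensors.get_obs()['tool_rot'])
plan([0.50,0.25,0.27],0,8)
plan([0.607,-0.212,0.25],-50,10,[0.5,.25,.27,0])
# checks: mat from side, tall obstacles
im=cv2.imread("pics/side0.png");m=(im[140:210,270:370].max(2)<45).astype(np.uint8)
c=max(cv2.findContours(m,0,2)[0],key=cv2.contourArea)
ap=cv2.approxPolyDP(c,4,True)[:,0]+[270,140];print(ap)
P=np.array([plane("side",p,.003) for p in ap]);print(P.round(4),P.mean(0))
print("camera thing",tri((276,127),(430,190)),"cup",tri((269,251),(300,203)))
E
```

```text
[1.79993353e+02 9.83202577e-02 7.19072512e+01]
turn 8.99
[[-0.032, 0.05, -0.01], [-0.024, 0.054, -0.01], [-0.015, 0.057, -0.01], [-0.006, 0.059, -0.01], [0.003, 0.059, -0.01], [0.012, 0.058, -0.01], [0.021, 0.055, -0.01], [0.03, 0.051, -0.01]]
turn 5.0
[[0.011, 0.046, 0.002], [0.015, 0.045, 0.002], [0.019, 0.044, 0.002], [0.022, 0.042, 0.002], [0.026, 0.04, 0.002], [0.029, 0.037, 0.002], [0.032, 0.035, 0.002], [0.035, 0.032, 0.002]]
[[0.038, 0.029, 0.002], [0.04, 0.025, 0.002]]Traceback (most recent call last):
  File "<stdin>", line 7, in <module>
ValueError: max() iterable argument is empty
```

```bash
python3 - <<'E'
from h import *
im=cv2.imread("pics/side0.png");m=(im[140:210,270:370].max(2)<70).astype(np.uint8)
c=max(cv2.findContours(m,0,2)[0],key=cv2.contourArea)
ap=cv2.approxPolyDP(c,4,True)[:,0]+[270,140];print(ap)
P=np.array([plane("side",p,.003) for p in ap]);print(P.round(4),P.mean(0))
print("camera thing",tri((262,125),(430,188)),"cup",tri((269,251),(300,203)))
print("purple",plane("top",(437,215),0),plane("top",(445,190),.15),"purple handle",plane("top",(475,181),.15))
E
python3 -m inch '{"dp":[[-0.032,0.05,-0.01],[-0.024,0.054,-0.01],[-0.015,0.057,-0.01],[-0.006,0.059,-0.01],[0.003,0.059,-0.01],[0.012,0.058,-0.01],[0.021,0.055,-0.01],[0.03,0.051,-0.01]],"turn":[9,9,9,9,9,9,9,9]}' 0.08 20
```

```text
[[352 150]
 [321 156]
 [285 173]
 [283 199]
 [359 198]]
[[0.5721 0.3446 0.003 ]
 [0.4736 0.3186 0.003 ]
 [0.3626 0.2443 0.003 ]
 [0.357  0.1351 0.003 ]
 [0.5726 0.1317 0.003 ]] [0.46757399 0.23485999 0.003     ]
camera thing (array([0.73310652, 0.02760246, 0.13759467]), np.float64(0.001329435305416644)) cup (array([0.41258669, 0.02551389, 0.10005311]), np.float64(0.01710462604985786))
purple [ 0.5087575  -0.41560119  0.        ] [ 0.53185458 -0.40386721  0.15      ] purple handle [ 0.54996004 -0.47995586  0.15      ]
time_s: 1.1
tool_pos: [0.5004, 0.2486, 0.2699]
tool_rot: [-180.0, 0.0, -0.4]
force: [-0.4, 0.3, -0.2]
grip_width: 0.0398
```

```bash
python3 -m inch '{"dp":[[0.011,0.046,0.002],[0.015,0.045,0.002],[0.019,0.044,0.002],[0.022,0.042,0.002],[0.026,0.04,0.002],[0.029,0.037,0.002],[0.032,0.035,0.002],[0.035,0.032,0.002]],"turn":[5,5,5,5,5,5,5,5]}'
python3 -m inch '{"dp":[[0.038,0.029,0.002],[0.04,0.025,0.002],[0,0,0]],"turn":[5,5,0]}'
python3 - <<'E'
from h import *
print(sensors.get_obs()['qpos'])
plan([0.607,-0.212,0.126],-50,4)
E
```

```text
time_s: 2.1
tool_pos: [0.5844, -0.121, 0.2534]
tool_rot: [-180.0, 0.0, -40.2]
force: [0.6, -0.0, 0.2]
grip_width: 0.04
time_s: 2.48
tool_pos: [0.6038, -0.2177, 0.2487]
tool_rot: [179.8, -0.1, -50.5]
force: [0.1, 0.4, -0.7]
grip_width: 0.0402
[-15.40705681  19.46944704  43.10239763  80.43671857 -12.98614628
  85.26191867 -23.42945898]
turn -0.14
[[-0.001, -0.002, 0.031], [-0.001, -0.002, 0.031], [-0.001, -0.002, 0.031], [-0.001, -0.002, 0.031]]
```

```bash
python3 -m inch '{"dp":[[-0.001,-0.002,0.031],[-0.001,-0.002,0.03],[0,-0.002,0]],"turn":[0,0,0]}'
python3 - <<'E'
from h import *
a=vision.read_camera("top");b=vision.read_camera("side");print(sensors.get_obs()['tool_pos'])
A=cv2.resize(a[120:240,310:450],None,fx=4,fy=4,interpolation=2);B=cv2.resize(b[220:360,310:410],None,fx=3.43,fy=3.43,interpolation=2)
B=cv2.resize(b[220:340,330:390+30],None,fx=2.6,fy=4) if 0 else cv2.resize(b[220:340,320:379+1],None,fx=4,fy=4) if 0 else cv2.resize(b[220:360,300:420],(411,480))
cv2.imwrite("pics/p1.png",cv2.resize(np.hstack([A,B]),None,fx=.8,fy=.8))
E
```

```text
time_s: 2.85
tool_pos: [0.6072, -0.2047, 0.1861]
tool_rot: [179.9, 0.3, -50.0]
force: [-0.0, -0.3, 1.3]
grip_width: 0.0403
[ 0.60931683 -0.2059513   0.18945717]
```

View pics/p1.png

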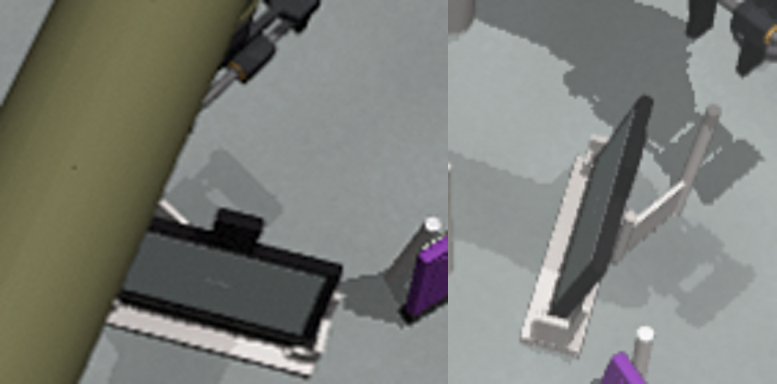

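Run:
```python
from h import *
o=sensors.get_obs();p=o['tool_pos'];print(p,o['tool_rot'],proj("side",p))
for k in(-1,1):
  a=np.radians(-50);print(proj("side",p+k*.02*np.array([np.cos(a),np.sin(a),0])))
b=vision.read_camera("side");cv2.imwrite("pics/s2.png",cv2.resize(b[200:310,350:460],None,fx=5.4,fy=5.4,interpolation=2))
print(sensors.get_obs()['tool_pos'])
```

```text
[ 0.60931683 -0.2059513   0.18945717] [-1.79959650e+02 -6.74650672e-03 -4.99969726e+01] [[398.7185944  248.03240091]]
[[391.66706808 242.63887033]]
[[405.88722597 253.51893991]]
[ 0.60954999 -0.20657875  0.19013807]
```

View pics/s2.png

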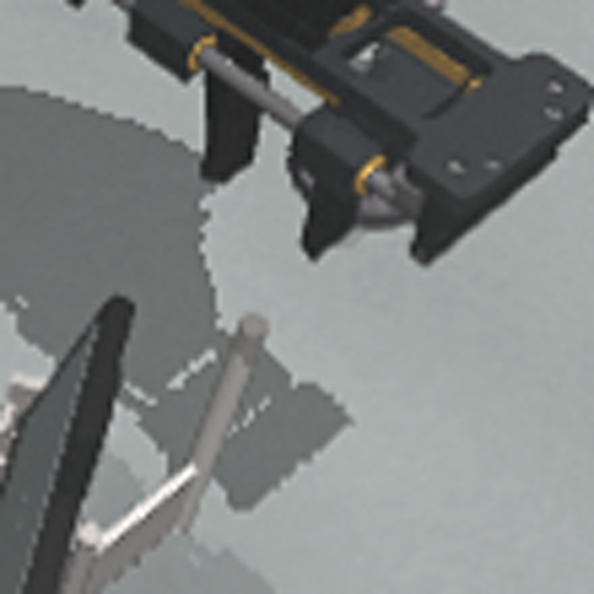

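Run:
```python
from h import *
a=np.radians(71.9);p=np.array([0.2018,.6173,.1888])
for k in(-1,0,1):print(proj("side",p+k*.0435*np.array([np.cos(a),np.sin(a),0])))
b=cv2.imread("pics/side0.png");cv2.imwrite("pics/s0z.png",cv2.resize(b[0:80,180:290],None,fx=6,fy=6,interpolation=2))
a=vision.read_camera("side");cv2.imwrite("pics/s3.png",a)
o=sensors.get_obs();print(o['tool_pos'],o['tool_rot'],o['time_s'],o['joint_velocities'])
```

```text
[[227.79748627  60.49254327]]
[[233.06632635  53.87389277]]
[[238.15034995  47.50564586]]
[ 0.60958198 -0.20700687  0.1904151 ] [-1.79916059e+02 -1.05157265e-01 -5.00554849e+01] 3.05 [ 0.30232051 -0.19941515  0.38731632 -0.06877221 -0.01962129 -0.18855089
 -0.08773766]
```

View pics/s0z.png

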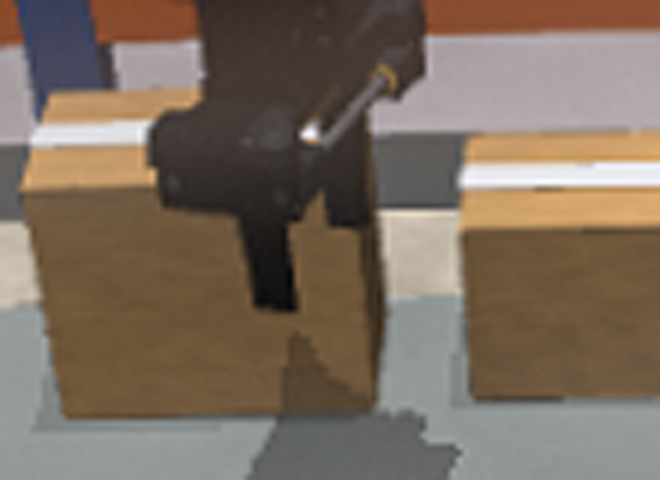

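View pics/s3.png

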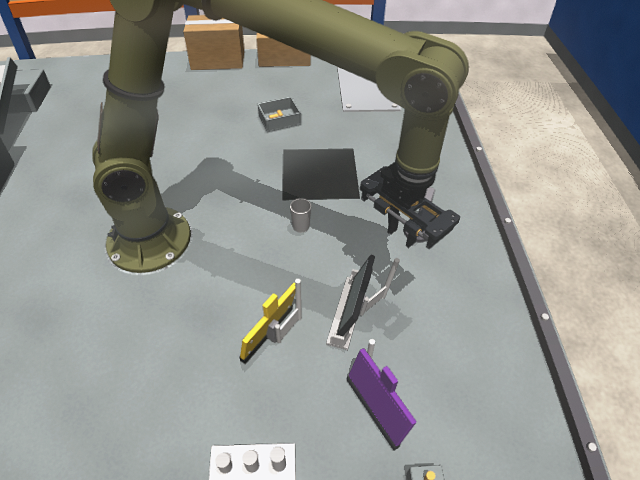

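Run:
```python
from h import *
for p in [(400,240),(225,52),(320,236)]:
  X=plane("side",p,.19);print(X,proj("side",X))
print(tri((235,70),(0,0))[1])
t=cv2.imread("pics/top0.png");
a=np.radians(71.9);p=np.array([0.2018,.6173,.1888])
print(proj("top",p))
```

```text
[ 0.61531769 -0.1844256   0.19      ] [[400. 240.]]
[0.17491619 0.62875487 0.19      ] [[225.00000015  52.00000029]]
[ 0.44486384 -0.16694976  0.19      ] [[320. 236.]]
0.4684964979498493
[[  7.22308021 356.61808184]]
```

```bash
python3 -m inch '{"dp":[[0.002,0.005,0.02],[0,0,0.02],[0,0,0.015],[0,0,0]],"turn":[0,0,0,0]}'
python3 - <<'E'
from h import *
b=vision.read_camera("side");cv2.imwrite("pics/s4.png",cv2.resize(b[200:310,350:460],None,fx=5.4,fy=5.4,interpolation=2))
o=sensors.get_obs();print(o['tool_pos'],o['force'],o['qpos'])
E
```

```text
time_s: 3.55
tool_pos: [0.6049, -0.2111, 0.1316]
tool_rot: [179.9, 0.2, -50.1]
force: [0.0, -0.6, -0.9]
grip_width: 0.04
[ 0.60573199 -0.21147243  0.13282167] [-0.34000414  0.32696903  0.3276217 ] [-15.16951668  22.8266004   41.36423169  89.96107634 -15.51452209
  73.19361008 -21.58737185]
```

View pics/s4.png

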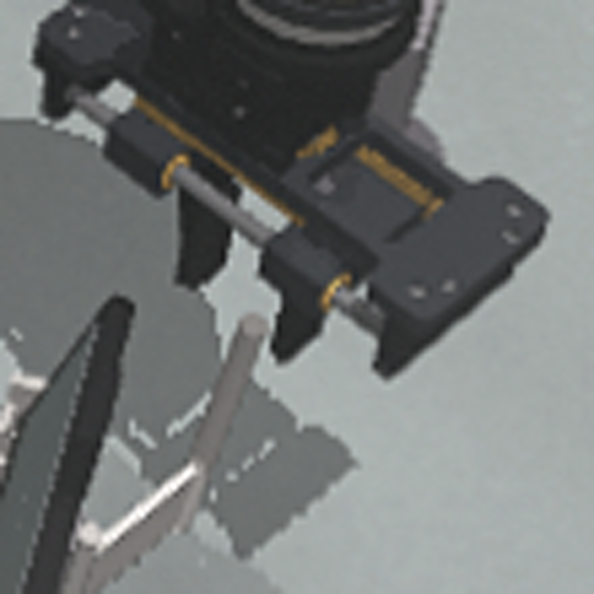

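```bash
python3 -m inch '{"dp":[[0,0,0.01],[0,0,0.01],[0,0,0]],"turn":[0,0,0]}'
python3 - <<'E'
from h import *
b=vision.read_camera("side");cv2.imwrite("pics/s5.png",cv2.resize(b[200:310,350:460],None,fx=5.4,fy=5.4,interpolation=2))
o=sensors.get_obs();print(o['tool_pos'],o['force'])
E
```

```text
time_s: 3.98
tool_pos: [0.6055, -0.2114, 0.1126]
tool_rot: [179.9, 0.1, -50.1]
force: [-0.3, -0.1, 0.8]
grip_width: 0.0401
[ 0.60587718 -0.21157421  0.11326198] [ 0.59320803 -0.46190046  0.02998873]
```

View pics/s5.png

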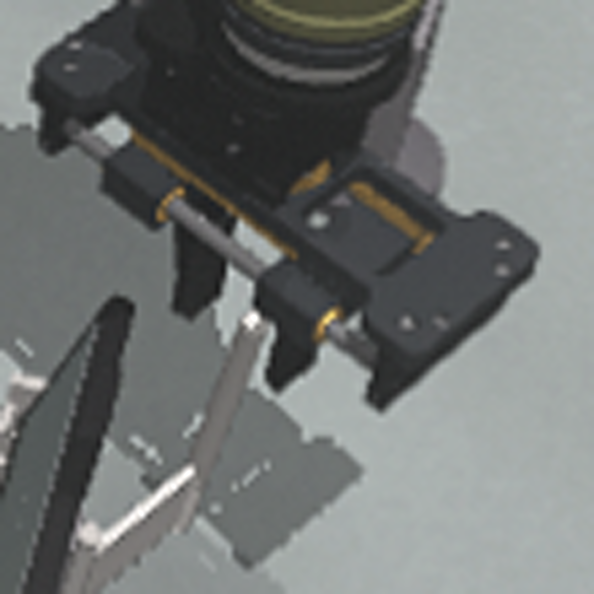

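```bash
python3 -m inch '{"dp":[[0,0,0.01],[0,0,0],[0,0,0]],"turn":[0,0,0]}' 1 10
python3 -m inch '{"dp":[[0,0,0],[0,0,0]],"turn":[0,0]}'
python3 - <<'E'
from h import *
b=vision.read_camera("side");cv2.imwrite("pics/s6.png",cv2.resize(b[200:310,350:460],None,fx=5.4,fy=5.4,interpolation=2))
o=sensors.get_obs();print(o['tool_pos'],o['force'],o['grip_width'])
E
```

```text
time_s: 4.4
tool_pos: [0.6062, -0.2117, 0.1038]
tool_rot: [-180.0, 0.0, -50.1]
force: [0.1, -0.6, 0.1]
grip_width: 0.0178
time_s: 4.65
tool_pos: [0.6063, -0.2118, 0.104]
tool_rot: [-180.0, -0.0, -50.1]
force: [-0.0, -0.7, 0.7]
grip_width: 0.0121
[ 0.60626443 -0.21182394  0.10400926] [-0.37457962 -0.57671794  0.64824026] 0.012017347875837867
```

View pics/s6.png

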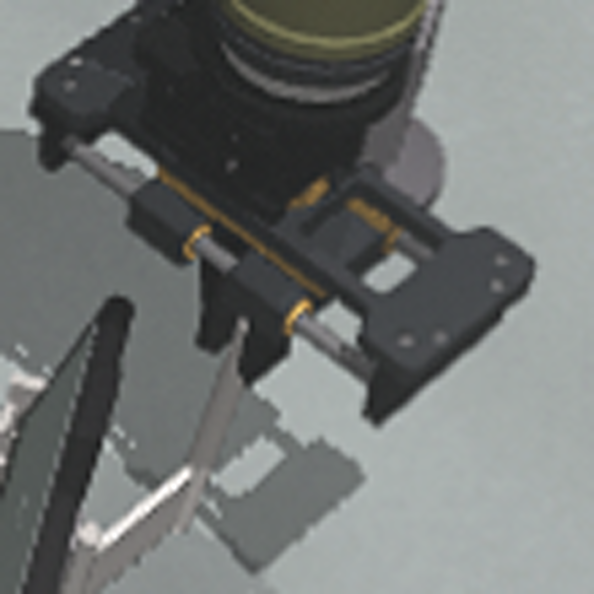

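```bash
python3 -m inch '{"dp":[[0.0065,0.0003,0],[0.0065,0.0003,0],[0.0065,0.0003,0],[0.0065,0.0003,0],[0.0065,0.0003,0],[0.0065,0.0003,0]],"turn":[5,5,5,5,5,5]}'
python3 - <<'E'
from h import *
o=sensors.get_obs();print(o['tool_pos'],o['force'],o['grip_width'],o['qpos'])
E
```

```text
time_s: 5.45
tool_pos: [0.6215, -0.2463, 0.1029]
tool_rot: [179.9, 0.1, -80.2]
force: [-1.4, 0.8, -1.8]
grip_width: 0.0114
[ 0.62149507 -0.24633628  0.10285377] [-1.39750429  0.77924622 -1.79948405] 0.011374111864327656 [-14.35868382  29.41675418  46.23226788  87.72017481 -21.83944402
  72.39199635 -45.35451627]
```

```bash
python3 -m inch '{"dp":[[0.0065,0.0003,0],[0.0065,0.0003,0],[0.0065,0.0003,0],[0.0065,0.0003,0],[0.0065,0.0003,0],[0.0065,0.0003,0],[0,0,0]],"turn":[5,5,5,5,5,5,0]}'
python3 - <<'E'
from h import *
b=vision.read_camera("side");cv2.imwrite("pics/s7.png",cv2.resize(b[220:330,340:450],None,fx=5.4,fy=5.4,interpolation=2))
o=sensors.get_obs();print(o['tool_pos'],o['force'],o['wrist_torque'],o['grip_width'],o['qpos'])
E
```

```text
time_s: 6.32
tool_pos: [0.6174, -0.2851, 0.1028]
tool_rot: [179.8, -0.0, -110.1]
force: [-2.2, 0.5, -2.3]
grip_width: 0.0115
[ 0.61773505 -0.28483072  0.10286053] [-1.92718191  0.63911769 -3.0274296 ] [ 0.0911148   0.67779332 -0.01853723] 0.011800519357394445 [-14.00807174  33.15986141  52.15607576  85.94174441 -26.64444344
  74.14829173 -69.01773278]
```

View pics/s7.png

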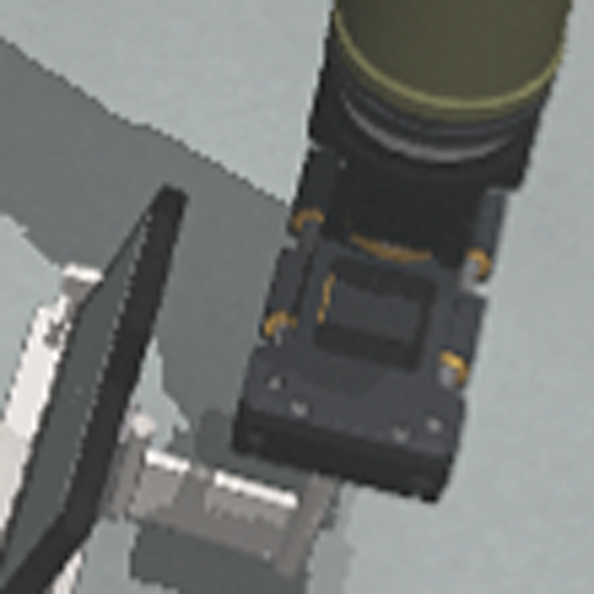

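```bash
python3 -m inch '{"dp":[[0.0025,0,0],[0,0,0]],"turn":[2,0]}'; python3 -m inch '{"dp":[[0.0015,0,0],[0,0,0]],"turn":[1,0]}'
```

```text
time_s: 6.62
tool_pos: [0.6175, -0.2862, 0.1031]
tool_rot: [179.9, 0.1, -112.1]
force: [-2.2, 3.4, -4.4]
grip_width: 0.0117
time_s: 6.88
tool_pos: [0.6174, -0.2875, 0.1033]
tool_rot: [179.9, 0.1, -113.0]
force: [-3.0, 4.3, -4.1]
grip_width: 0.0115
```

```bash
python3 -m inch '{"dp":[[0.002,0,0],[0,0,0]],"turn":[0,0]}'
python3 -m inch '{"dp":[[0,0,0],[0,0,0],[0,0,0]],"turn":[0,0,0]}' 0.3
```

```text
time_s: 7.12
tool_pos: [0.6169, -0.2895, 0.1035]
tool_rot: [180.0, 0.1, -113.0]
force: [-1.9, 5.5, -4.7]
grip_width: 0.0114
time_s: 7.5
tool_pos: [0.6172, -0.2926, 0.1049]
tool_rot: [-179.8, -0.1, -113.1]
force: [-0.2, 0.3, 0.3]
grip_width: 0.0286
```

```bash
python3 -m inch '{"dp":[[0,0,-0.02],[0,0,-0.04],[0,0,-0.06],[0,0,-0.02],[0,0.06,0],[0,0.06,0],[0,0.06,0],[0,0.03,0]],"turn":[0,0,0,0,-8,-8,-8,-8]}'
python3 - <<'E'
from h import *
a=vision.read_camera("top");b=vision.read_camera("side")
cv2.imwrite("pics/t8.png",a);cv2.imwrite("pics/s8.png",b)
o=sensors.get_obs();print(o['tool_pos'],o['tool_rot'],o['qpos'])
E
```

```text
time_s: 8.5
tool_pos: [0.413, -0.245, 0.2438]
tool_rot: [-179.9, 0.2, -81.1]
force: [0.5, -0.0, -0.5]
grip_width: 0.0303
[ 0.41286889 -0.24563191  0.24461086] [-179.75496795    0.28170633  -81.34494072] [-34.59541618 -10.73554933  56.29158258 102.96092956   8.61176011
  83.05109415 -61.15662646]
```

View pics/t8.png

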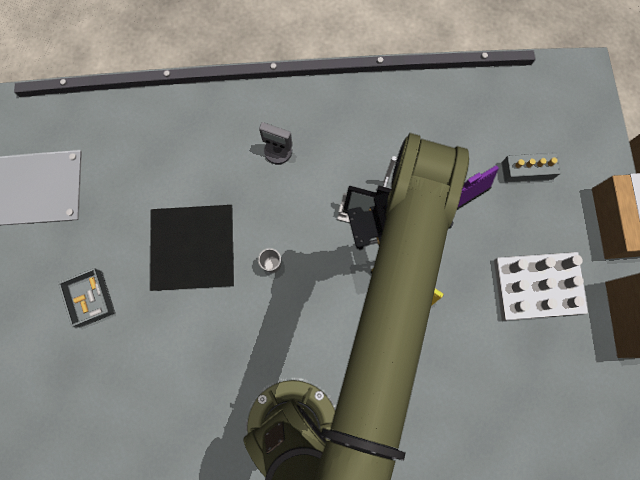

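View pics/s8.png

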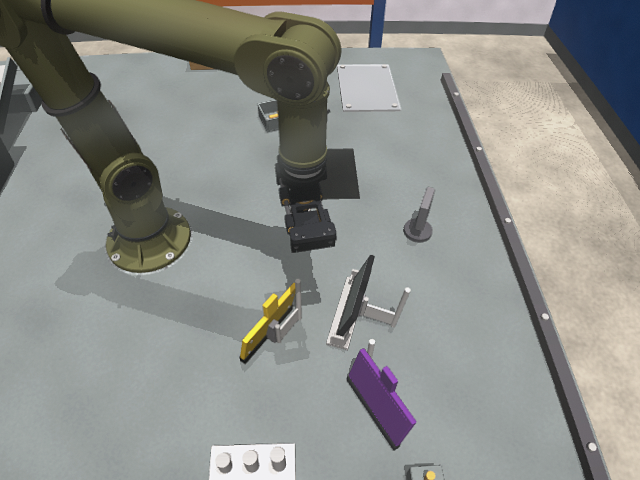

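Run:
```python
from h import *
b=cv2.imread("pics/s8.png");cv2.imwrite("pics/s8z.png",cv2.resize(b[240:360,310:420],None,fx=5,fy=5,interpolation=2))
a=cv2.imread("pics/t8.png");cv2.imwrite("pics/t8z.png",cv2.resize(a[145:255,320:460],None,fx=5.5,fy=5.4,interpolation=2))
y=np.radians(-18.9);x=np.array([np.cos(y),np.sin(y),0]);yy=np.array([-np.sin(y),np.cos(y),0])
o=np.array([.5176,-.2486,.01])
print(proj("side",o+.021*x+[0,0,.16]),proj("side",o+.034*x),proj("side",o+.110*x+[0,0,.15]),proj("top",o+.110*x+[0,0,.15]))
```

```text
[[366.67881307 273.52616958]] [[366.14356273 315.77409856]] [[408.40523147 286.37562174]] [[392.41535686 156.16449206]]
```

View pics/s8z.png

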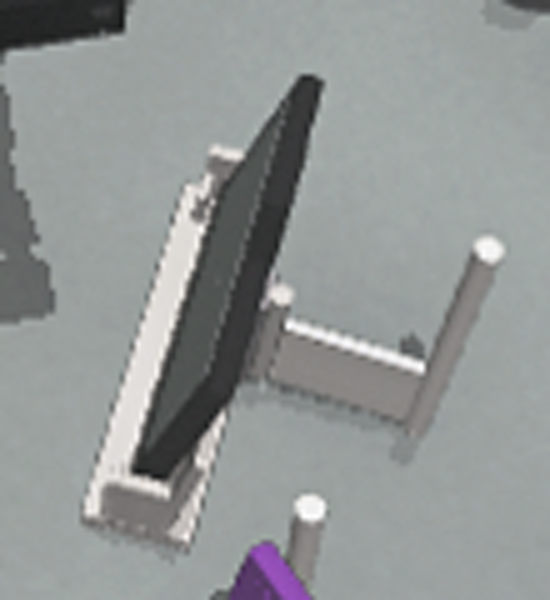

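View pics/t8z.png

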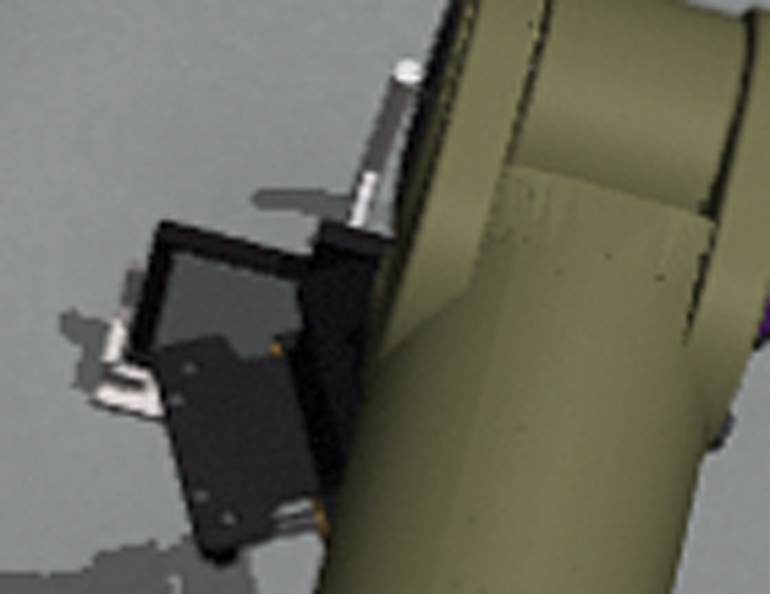

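Run:
```python
from h import *
p,g=tri((320+407/5.5-.4,145+71/5.4-.4),(310+488/5-.4,240+250/5-.4));print(p,g)
o=np.array([.5176,-.2486]);y=np.radians(-18.9);x=np.array([np.cos(y),np.sin(y)]);yy=np.array([-np.sin(y),np.cos(y)])
for q in(p[:2],np.array([.6084,-.2106])):
  d=q-o-.034*x;print(np.linalg.norm(d),np.degrees(np.arctan2(d@x,d@yy)))
# handle refine: 2 view?
ob=sensors.get_obs();print(ob['tool_pos'],ob['tool_rot'])
plan([0.5375,-0.2554,0.245],-18.9,8)
```

```text
[ 0.61965784 -0.28781669  0.15374654] 0.00027256782811442163
0.07536696685386995 93.07584120697746
0.07642076399172697 31.206722126810785
[ 0.41286889 -0.24563191  0.24461086] [-179.75496795    0.28170633  -81.34494072]
turn -7.81
[[0.004, -0.015, -0.0], [0.006, -0.015, -0.0], [0.008, -0.014, -0.0], [0.009, -0.013, -0.0], [0.011, -0.011, -0.0], [0.012, -0.01, -0.0], [0.014, -0.008, -0.0], [0.014, -0.006, -0.0]]
```

```bash
python3 -m inch '{"dp":[[0.004,-0.015,0],[0.006,-0.015,0],[0.008,-0.014,0],[0.009,-0.013,0],[0.011,-0.011,0],[0.012,-0.01,0],[0.014,-0.008,0],[0.014,-0.006,0]],"turn":[-7.8,-7.8,-7.8,-7.8,-7.8,-7.8,-7.8,-7.8]}' 0.08
python3 -m inch '{"dp":[[0,0,0.025],[0,0,0.025],[0,0,0]],"turn":[0,0,0]}'
python3 - <<'E'
from h import *
b=vision.read_camera("side")
cv2.imwrite("pics/s9z.png",cv2.resize(b[200:360,310:430],None,fx=3.7*1.2,fy=3.7,interpolation=2) if 0 else cv2.resize(b[200:350,310:430],None,fx=4,fy=4,interpolation=2))
a=vision.read_camera("top")
cv2.imwrite("pics/t9z.png",cv2.resize(a[145:255,320:460],None,fx=5.5,fy=5.4,interpolation=2))
o=sensors.get_obs();print(o['tool_pos'],o['tool_rot'],o['qpos'],proj("side",o['tool_pos']+[0,0,.028]))
plan([0.5375,-0.2554,0.14],-18.9,1)
E
```

```text
time_s: 9.6
tool_pos: [0.5425, -0.2549, 0.2437]
tool_rot: [179.9, 0.0, -18.7]
force: [-0.4, 0.5, 1.1]
grip_width: 0.0397
time_s: 9.98
tool_pos: [0.5406, -0.2542, 0.1922]
tool_rot: [179.9, 0.2, -19.0]
force: [-0.1, -0.1, -0.0]
grip_width: 0.0401
[ 0.54170829 -0.25499056  0.19462171] [ 1.79952082e+02 -3.12921509e-02 -1.89619457e+01] [-24.87782592  18.04184678  58.57299276  92.13663684 -15.59982713
  78.60500517  16.57944762] [[371.06339262 257.56822409]]
turn -0.06
[[-0.004, 0.002, 0.055]]
```

View pics/s9z.png

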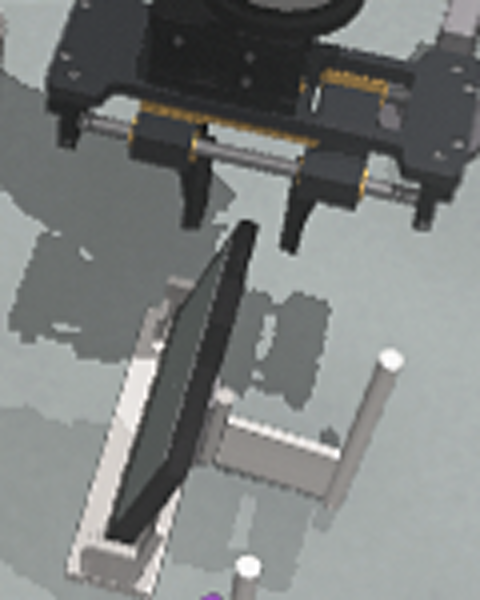

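View pics/t9z.png

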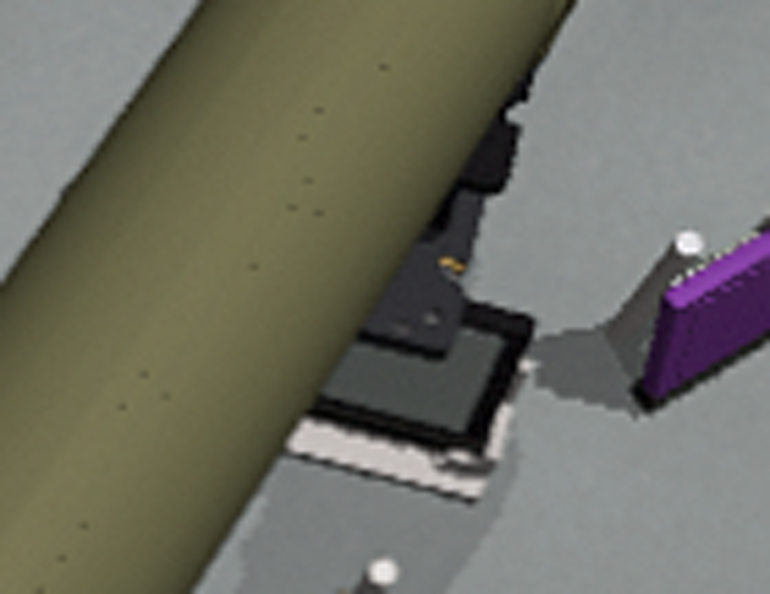

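```bash
python3 -m inch '{"dp":[[-0.004,0.002,0],[0,0,0.02],[0,0,0.02],[0,0,0.015],[0,0,0]],"turn":[0,0,0,0,0]}'
python3 -m inch '{"dp":[[0,0,0.01],[0,0,0.01],[0,0,0]],"turn":[0,0,0]}'
python3 - <<'E'
from h import *
b=vision.read_camera("side")
cv2.imwrite("pics/s10z.png",cv2.resize(b[200:350,310:430],None,fx=4,fy=4,interpolation=2))
o=sensors.get_obs();print(o['tool_pos'],o['tool_rot'],o['force'])
E
```

```text
time_s: 10.7
tool_pos: [0.5356, -0.2545, 0.1371]
tool_rot: [180.0, 0.2, -18.9]
force: [0.8, -0.6, 0.5]
grip_width: 0.0399
time_s: 11.08
tool_pos: [0.5362, -0.2548, 0.1181]
tool_rot: [-180.0, 0.1, -18.9]
force: [-0.2, 0.5, 0.6]
grip_width: 0.04
[ 0.5364879  -0.25506399  0.11869143] [-1.79999102e+02  3.55068999e-02 -1.89313471e+01] [-0.50213181 -0.54726972  0.66306423]
```

View pics/s10z.png

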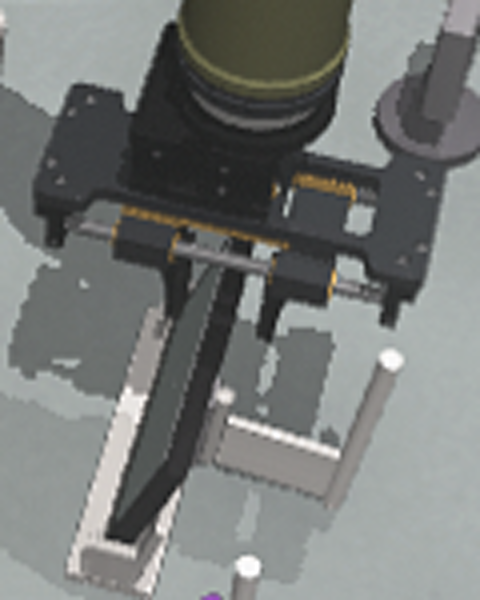

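```bash
python3 -m inch '{"dp":[[0.001,0,0.007],[0,0,0],[0,0,0]],"turn":[0,0,0]}'
python3 -m inch '{"dp":[[0,0,0],[0,0,0],[0,0,0],[0,0,0],[0,0,0]],"turn":[0,0,0,0,0]}' 1 40
python3 - <<'E'
from h import *
o=sensors.get_obs();print(o['tool_pos'],o['tool_rot'],o['force'],o['qpos'])
b=vision.read_camera("side")
cv2.imwrite("pics/s11z.png",cv2.resize(b[200:350,310:430],None,fx=4,fy=4,interpolation=2))
E
```

```text
time_s: 11.5
tool_pos: [0.5377, -0.2555, 0.1121]
tool_rot: [-180.0, -0.0, -18.9]
force: [-0.3, 0.7, 0.3]
grip_width: 0.0401
time_s: 12.12
tool_pos: [0.5368, -0.2551, 0.1122]
tool_rot: [-180.0, 0.1, -18.9]
force: [-3.1, 1.0, 3.8]
grip_width: 0.0127
[ 0.53680615 -0.25514941  0.11217763] [-1.79963411e+02  1.12657087e-01 -1.89357064e+01] [-3.13816333  1.0105904   3.7556522 ] [-22.92344141  21.56318907  56.52614035  98.59339744 -19.0178471
  70.2780874   19.4007981 ]
```

View pics/s11z.png

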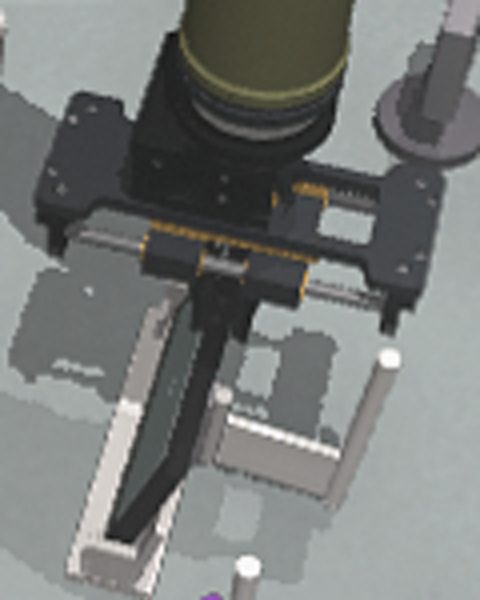

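```bash
python3 -m inch '{"dp":[[0,0,-0.01],[0,0,-0.015],[0,0,-0.02],[0,0,0]],"turn":[0,0,0,0]}'
python3 -m inch '{"dp":[[0,0,-0.02],[0,0,-0.025],[0,0,-0.025],[0,0,-0.02],[0,0,-0.01],[0,0,0]],"turn":[0,0,0,0,0,0]}'
python3 - <<'E'
from h import *
b=vision.read_camera("side");cv2.imwrite("pics/s12.png",b)
o=sensors.get_obs();print(o['tool_pos'],o['tool_rot'],o['force'],o['qpos'])
E
```

```text
time_s: 12.68
tool_pos: [0.539, -0.2562, 0.1598]
tool_rot: [-180.0, -0.2, -18.9]
force: [-2.1, 0.0, -2.7]
grip_width: 0.0116
time_s: 13.42
tool_pos: [0.538, -0.2557, 0.2575]
tool_rot: [-180.0, -0.1, -18.9]
force: [-0.5, -0.4, -5.8]
grip_width: 0.0117
[ 0.53760005 -0.25536064  0.25666481] [-1.79991315e+02  1.80309747e-02 -1.89230880e+01] [ 0.07603994  0.49414968 -5.75428993] [-25.74039559  15.70075976  59.72373863  87.01291177 -13.57012055
  85.08137326  15.29320094]
```

View pics/s12.png

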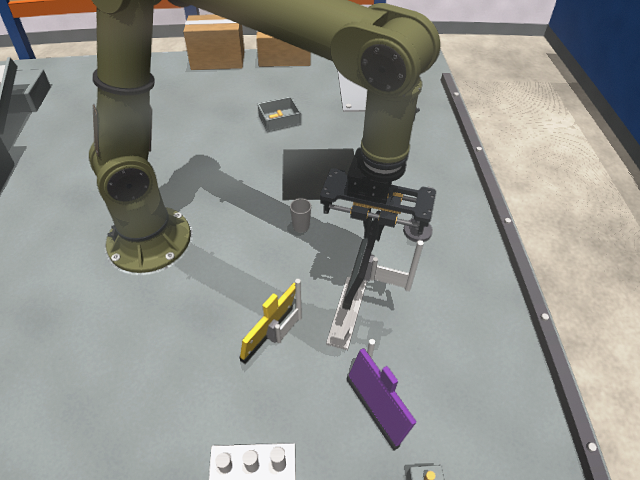

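Run:
```python
from h import *
im=cv2.imread("pics/top0.png");m=(im[195:300,140:245].max(2)<55).astype(np.uint8)
c=max(cv2.findContours(m,cv2.RETR_EXTERNAL,cv2.CHAIN_APPROX_NONE)[0],key=cv2.contourArea)[:,0]
W=np.array([plane("top",p+[140,195],.003)[:2] for p in c.astype(float)]).astype(np.float32)
r=cv2.minAreaRect(W*1000);print(r)
M=cv2.moments((W*1000).reshape(-1,1,2));print(M['m10']/M['m00'],M['m01']/M['m00'],M['m00']**.5)
cen=W.mean(0)
for ang,n in((0,'+x'),(90,'+y'),(180,'-x'),(270,'-y')):
    d=np.array([np.cos(np.radians(ang)),np.sin(np.radians(ang))]);t=np.array([-d[1],d[0]])
    s=W[((W-cen)@d>.095)&(abs((W-cen)@t)<.09)]
    vx,vy,_,_=cv2.fitLine(s,cv2.DIST_HUBER,0,.01,.01).ravel();print(n,s.mean(0),np.degrees(np.arctan2(vy,vx)))
plan([0.433,0.241,0.257],0,10)
```

```text
((464.994140625, 239.95855712890625), (217.87673950195312, 219.37451171875), 89.5042724609375)
465.2183705926524 240.21988059990215 215.36510138775847
+x [0.5732237  0.23894663] 89.58024
+y [0.46371564 0.34743425] -1.0333092
-x [0.35731295 0.23923044] 89.85251
-y [0.463126   0.13280967] -0.38845718
turn -1.89
[[-0.026, -0.044, -0.0], [-0.025, -0.044, -0.0], [-0.023, -0.045, -0.0], [-0.022, -0.046, -0.0], [-0.02, -0.047, -0.0], [-0.018, -0.047, -0.0], [-0.017, -0.048, -0.0], [-0.015, -0.048, -0.0]]
[[-0.014, -0.049, -0.0], [-0.012, -0.049, -0.0]]
```

```bash
python3 -m inch '{"dp":[[-0.01,-0.015,0],[-0.016,-0.03,0],[-0.018,-0.033,0],[-0.016,-0.033,0],[-0.016,-0.033,0],[-0.014,-0.034,0],[-0.014,-0.034,0],[-0.014,-0.034,0]],"turn":[-1.5,-1.5,-1.5,-1.5,-1.5,-1.5,-1.5,-1.5]}'
python3 - <<'E'
from h import *
o=sensors.get_obs();print(o['tool_pos'],o['tool_rot'],o['force'],o['qpos'])
plan([0.432,0.240,0.257],0,8)
E
```

```text
time_s: 14.48
tool_pos: [0.4782, 0.0124, 0.256]
tool_rot: [180.0, 0.1, -6.9]
force: [0.8, 1.0, -5.6]
grip_width: 0.0118
[0.47822684 0.01241753 0.25602057] [ 1.79997233e+02  7.65501931e-02 -6.88707533e+00] [ 0.79603954  0.98182296 -5.61269318] [-52.64566544  -7.83164085  44.10216995 101.75703347   5.45362625
  83.98578345 -16.27905128]
turn -0.86
[[-0.009, -0.028, -0.0], [-0.009, -0.028, -0.0], [-0.008, -0.028, -0.0], [-0.008, -0.028, -0.0], [-0.007, -0.028, -0.0], [-0.007, -0.028, -0.0], [-0.007, -0.028, -0.0], [-0.006, -0.028, -0.0]]
```

```bash
python3 -m inch '{"dp":[[-0.009,-0.032,0],[-0.009,-0.032,0],[-0.008,-0.032,0],[-0.008,-0.032,0],[-0.007,-0.031,0],[-0.007,-0.03,0],[-0.007,-0.02,0],[-0.004,-0.012,0]],"turn":[-0.9,-0.9,-0.9,-0.9,-0.9,-0.9,-0.9,-0.6]}'
python3 -m inch '{"dp":[[0,0,0],[0,0,0]],"turn":[0,0]}'
python3 - <<'E'
from h import *
b=vision.read_camera("side");cv2.imwrite("pics/s13.png",b)
o=sensors.get_obs();print(o['tool_pos'],o['tool_rot'],o['force'],o['qpos'])
plan([0.432,0.240,0.257],0,1)
E
```

```text
time_s: 15.48
tool_pos: [0.436, 0.2371, 0.2568]
tool_rot: [180.0, 0.0, 0.1]
force: [0.2, -0.4, -5.6]
grip_width: 0.0114
time_s: 15.72
tool_pos: [0.4372, 0.2346, 0.2571]
tool_rot: [180.0, -0.0, -0.1]
force: [0.3, -0.5, -5.6]
grip_width: 0.0117
[0.43720781 0.23457225 0.25722432] [ 1.79992915e+02 -1.66847504e-02 -1.54847380e-01] [ 0.41975771  0.22273226 -6.10084759] [-63.1674698   -3.29244344  30.77590942  99.26693772   1.70976197
  83.55526258 -32.77966885]
turn -0.15
[[-0.005, -0.005, 0.0]]
```

View pics/s13.png

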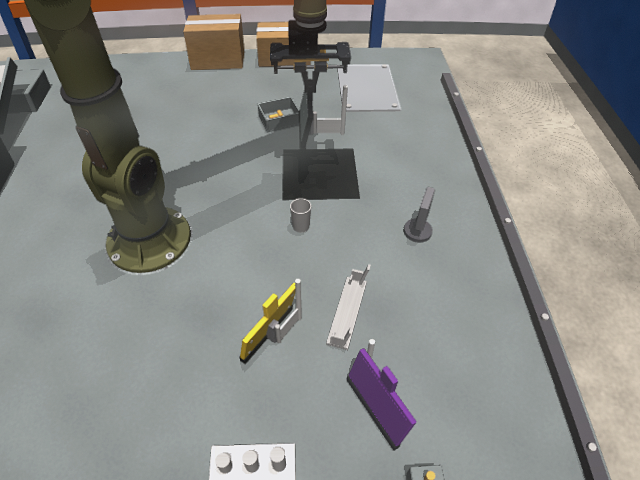

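```bash
python3 -m inch '{"dp":[[-0.005,-0.005,0.015],[0,0,0.025],[0,0,0.03],[0,0,0.03],[0,0,0.02],[0,0,0.01],[0,0,0.005],[0,0,0]],"turn":[0,0,0,0,0,0,0,0]}'
python3 - <<'E'
from h import *
b=vision.read_camera("side");cv2.imwrite("pics/s14.png",cv2.resize(b[50:210,250:400],None,fx=3.7,fy=3.7,interpolation=2))
b=vision.read_camera("top");cv2.imwrite("pics/t14.png",cv2.resize(b[160:320,120:280],None,fx=3.7,fy=3.7,interpolation=2))
o=sensors.get_obs();print(o['tool_pos'],o['tool_rot'],o['force'],o['qpos'])
E
```

```text
time_s: 16.77
tool_pos: [0.4317, 0.2412, 0.1223]
tool_rot: [-180.0, -0.0, -0.0]
force: [0.3, -0.8, -5.1]
grip_width: 0.0119
[0.43208926 0.24137924 0.12281641] [-1.79934810e+02 -5.95582298e-02 -2.95069869e-02] [ 0.70134572 -0.75528118 -5.33378426] [-62.75030045   1.49344315  31.20591644 110.81724316  -0.86181463
  67.8227     -31.25831343]
```

View pics/s14.png

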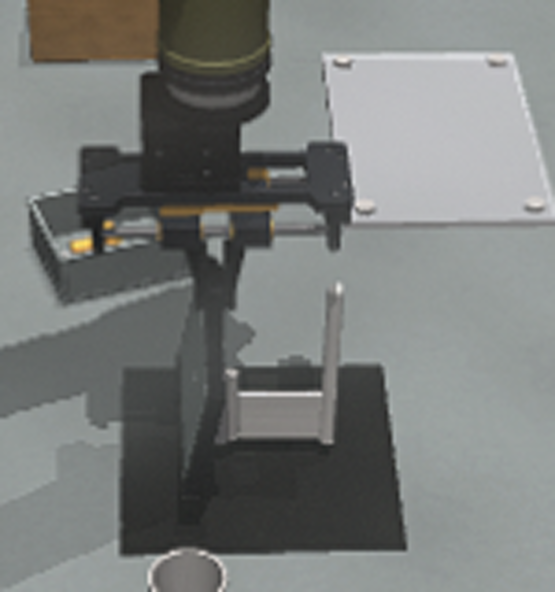

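View pics/t14.png

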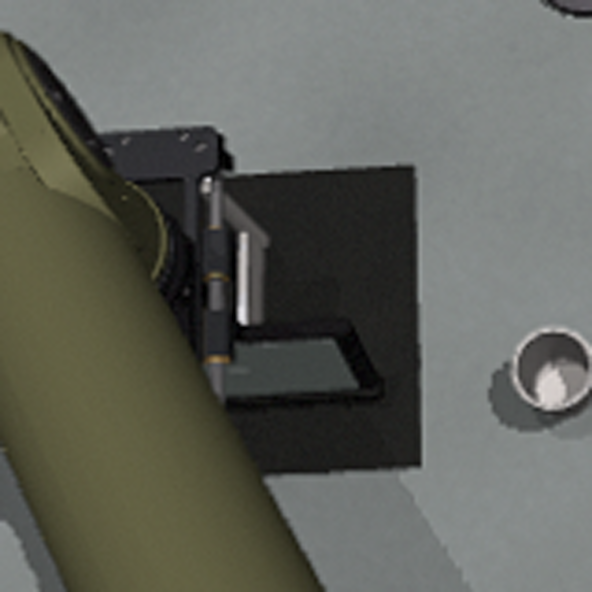

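```bash
python3 -m inch '{"dp":[[0,0,0.005],[0,0,0.004],[0,0,0.003],[0,0,0]],"turn":[0,0,0,0]}'
python3 -m inch '{"dp":[[0,0,0.002],[0,0,0],[0,0,0]],"turn":[0,0,0]}'
python3 -m inch '{"dp":[[0,0,0.002],[0,0,0],[0,0,0]],"turn":[0,0,0]}'
```

```text
time_s: 17.38
tool_pos: [0.4313, 0.2409, 0.1097]
tool_rot: [180.0, 0.0, -0.0]
force: [-0.2, -0.6, -5.3]
grip_width: 0.0111
time_s: 17.75
tool_pos: [0.4316, 0.241, 0.1081]
tool_rot: [-180.0, -0.0, -0.0]
force: [-1.0, 0.2, -5.8]
grip_width: 0.0116
time_s: 18.12
tool_pos: [0.4315, 0.2415, 0.107]
tool_rot: [-179.9, 0.0, -0.0]
force: [-5.3, -0.8, 6.8]
grip_width: 0.0116
```

```bash
python3 -m inch '{"dp":[[0,0,-0.0006],[0,0,0]],"turn":[0,0]}'
python3 - <<'E'
from h import *
b=vision.read_camera("side");cv2.imwrite("pics/s15.png",cv2.resize(b[50:210,250:400],None,fx=3.7,fy=3.7,interpolation=2))
E
```

```text
time_s: 18.38
tool_pos: [0.4315, 0.2414, 0.107]
tool_rot: [-180.0, 0.0, -0.0]
force: [-4.3, -0.4, 4.2]
grip_width: 0.0121
```

View pics/s15.png

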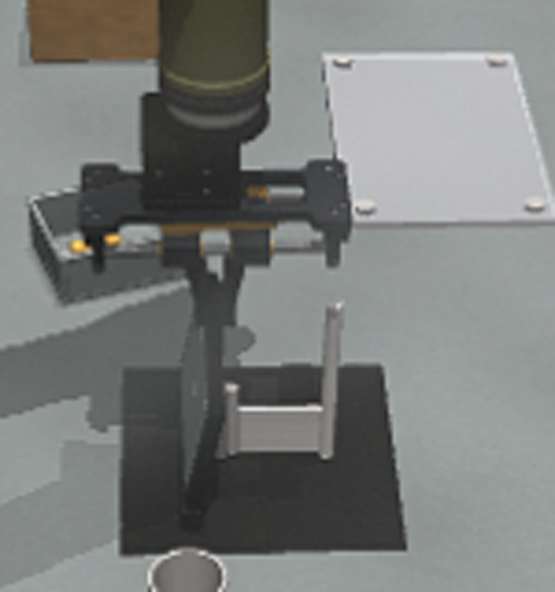

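```bash
python3 -m inch '{"dp":[[0,0,0],[0,0,0],[0,0,0],[0,0,0]],"turn":[0,0,0,0]}' 0.2
python3 -m inch '{"dp":[[0,0,-0.01],[0,0,-0.015],[0,0,-0.025],[0,0,-0.035],[0,0,-0.04],[0,0,-0.03],[0,-0.03,0],[0,-0.03,0]],"turn":[0,0,0,0,0,0,0,0]}'
python3 -m inch '{"dp":[[0,-0.05,0],[0,-0.05,0],[0,-0.05,0],[0,-0.05,0],[0,-0.05,0],[0,0,0]],"turn":[0,0,0,0,0,0]}'
python3 - <<'E'
from h import *
b=vision.read_camera("side");cv2.imwrite("pics/s16.png",b[30:330,200:520])
b=vision.read_camera("top");cv2.imwrite("pics/t16.png",cv2.resize(b[160:320,100:280],None,fx=3.7,fy=3.7,interpolation=2))
E
```

```text
time_s: 18.92
tool_pos: [0.4318, 0.2409, 0.1066]
tool_rot: [-180.0, -0.0, -0.0]
force: [0.2, -0.8, 0.2]
grip_width: 0.0339
time_s: 19.92
tool_pos: [0.4322, 0.3019, 0.2639]
tool_rot: [-179.8, -0.1, -0.1]
force: [-0.2, 0.3, -0.3]
grip_width: 0.0346
time_s: 20.68
tool_pos: [0.4286, 0.5557, 0.2601]
tool_rot: [180.0, 0.1, 0.4]
force: [-1.2, 0.8, -0.2]
grip_width: 0.0352
```

View pics/s16.png

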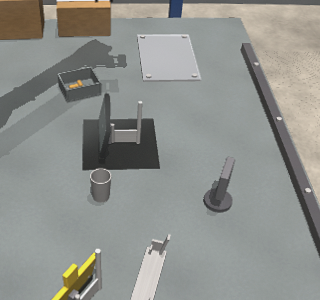

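View pics/t16.png

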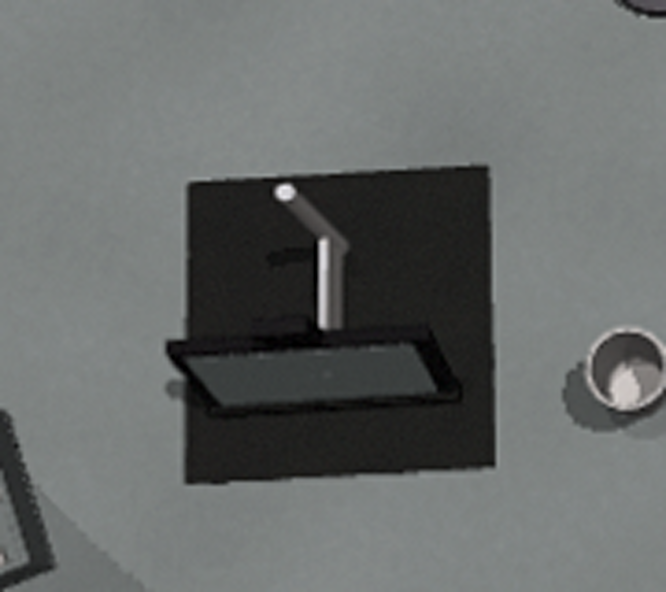

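Run:
```python
from h import *
f=lambda x,y:(100+x/3.7-.4,160+y/3.7-.4)
a=plane("top",f(210,414),.004);b=plane("top",f(462,402),.004);print("bottom front corners",a,b,np.linalg.norm(a-b),np.degrees(np.arctan2(*(a-b)[[1,0]]))-90)
p=plane("top",f(285,192),.153);print("post top",p)
s=vision.read_camera("side");cv2.imwrite("pics/s17.png",cv2.resize(s[90:210,260:380],None,fx=5,fy=5,interpolation=2))
o=sensors.get_obs();print(o['time_s'],o['force'])
```

```text
bottom front corners [0.40492852 0.33204029 0.004     ] [0.40212906 0.15321056 0.004     ] 0.17885164103779738 -0.8968549775886459
post top [0.52013441 0.23766532 0.153     ]
20.825 [ 0.72369951 -0.10188637  1.13815154]
```

View pics/s17.png

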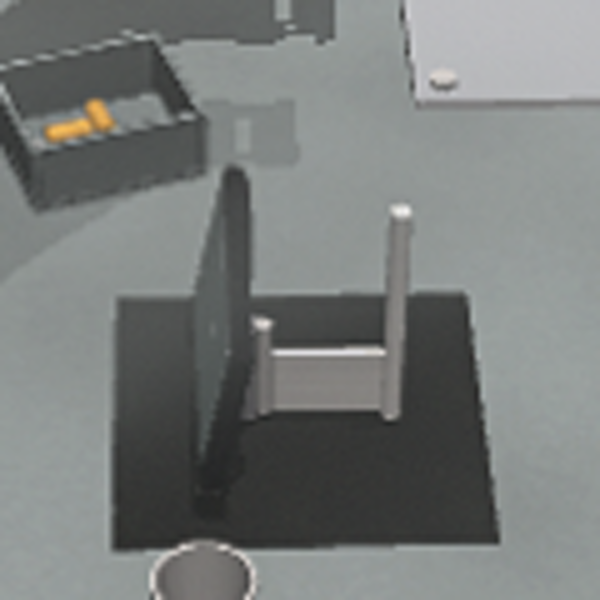

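```bash
python3 -c "
from cell import env;print(env.sign_off())"
```

```text
the job is handed in; nothing more can be done
None
```

The tablet now stands upright in the middle of the mat on its bottom edge and open kickstand. I handed the job in at about 21 s, with the arm clear of it.

- **Kickstand:** with the tablet still in its dock, I gripped the post and swung it from about 31° until it met the stop. The cameras then measured about 93°, against a 92° stop. Contact force there was about 7 N.
- **Lift and placing:** I gripped the handle, lifted the tablet straight up about 145 mm, and carried it to the mat. I lowered it in 2 mm steps. At touchdown it was pressed down with about 7 N on top of its own weight.
- **Last checks:**
  - The footprint, bottom bar plus kickstand, runs from x ≈ 0.404 to 0.526 m with its middle in y at about 0.243 m. The mat centre is at (0.465, 0.240), so it is centred to about 3 mm, and the bar is turned by under 1°.
  - I centred the whole footprint, not the bottom bar. Centring the bar would have put the post's foot on the mat's edge.
- **Disagreements:**
  - In the side view the fingertips appeared 26–28 mm higher than the reported tool height. I set both grasp heights from the picture, and both grips then closed on the expected thickness.
  - The measured height of the post top came out about 5 mm below what the given sizes imply.

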